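# Load and close the drill jig

### The job

The short round steel bar lying in the drill jig's nest is to be drilled. Just pushing with the fingertips and lifting nothing, push the bar endways along the nest until it is fully home against the end stop, then push the open hinged leaf down until it is fully shut over the bar, and last push the swing latch round until it is fully shut across the leaf's nose, against its stop pin. Leave the tools and offcuts lying round the jig where they are.

Things in the scene. Friction and masses are not known exactly. Their poses are not given: they have to be found in the camera images.
- jig: Leaf-type drill jig, bolted to the bench: grey base plate 108 x 140 x 12 mm, steel nest, hinged leaf, swing latch. Origin on the bench top; its +x runs along the nest to the end stop (away from the robot), +y to the leaf's hinge side, z up. Latch stop pin: 6 mm thick (11 mm below z = 42 mm), at x = 47, y = -33.5 mm, top at z = 62 mm.
- nest_stop (a point): Where the nest's floor meets the face of its end stop: x = 30, y = 0, z = 30 mm of the jig. The nest is a channel along the jig's x, 15.6 mm wide, floor at z = 30 mm. Its side rails (up to z = 41, out to y = +-26 mm) run from x = -18 to 45 mm; from x = -50 to -18 mm the floor is an open lip 26 mm wide under the bar's near end: fingertips a few mm above it can push that end.
- blank: The bar to load: plain grey sawn round steel bar, 13 mm thick, 62 mm long, about 70 g, lying along the nest, 12 to 30 mm short of the end stop. Origin at the middle of its underside; its own y axis (either way) is its length. When home its origin is at x = -1, y = 0, z = 30 mm of the jig, its near end at x = -32 mm.
- leaf_hinge (a point): Fixed point of the jig on the leaf's hinge axis, in the middle of the leaf's width; at x = 22.5, y = 48, z = 49.5 mm of the jig. The axis is parallel to the jig's x.
- leaf_nose (a point): Middle of the end of the leaf's nose, 98 mm from the hinge axis. The leaf is a steel plate 10 mm thick (axis at half thickness), 45 mm wide up to 76 mm from the axis, then a nose 24 mm wide. A drill bush 23 mm in diameter stands 5 mm proud of the outer face, 48 mm from the axis.
- jig_leaf (a joint): Leaf angle, rad: 0 shut (level, top at z = 54.5 mm of the jig), 1.57 upright, up to 2.05 leaning back to the jig's +y side. Starts at 1.65 to 2.0. The hinge is stiff: the leaf stays where it is left and takes 2 to 4 N at the nose, so its outer face must be pushed the whole way, towards the jig's -y and then down.
- latch_pivot (a point): Fixed point of the jig on the latch's upright pivot, at half the strap's thickness: x = -22, y = -44, z = 59.7 mm of the jig.
- latch_knob (a point): Middle of the latch's black upright knob (13 mm in diameter, from z = 67 to 85 mm above the bench), 60 mm from the pivot. The latch is a flat steel strap, 14 mm wide, at z = 56 to 63 mm.
- jig_latch (a joint): Latch angle about its upright pivot, rad: 0 shut (strap and knob point along the jig's +x, over the leaf's nose, against the stop pin), 1.57 open with the knob towards the jig's -y; seen from above it shuts counter-clockwise. Starts at 1.1 to 1.9; light friction (about 1 N at the knob), stays where left. Shut too early, it bars the leaf.
- offcut_long: Bystander: dark round bar offcut, 13 mm thick, 51 mm long, lying on the bench at the jig's robot side.
- offcut_short: Bystander: dark round bar offcut, 13 mm thick, 46 mm long, lying on the bench at the jig's robot side.
- coupling: Bystander: dark pipe coupling, 47 mm in diameter, 50 mm tall, standing behind the jig.
- spanner: Bystander: small spanner, 169 x 27 x 8 mm, lying right of the jig.
- marker: Bystander: white marker pen with a black cap, 127 mm long, 18 mm thick, lying left of the jig.
There are look-alikes about, which are no part of the job. What is shaped like the blank but blue or orange is not meant.

How it is judged:
By the outcome, as a careful person would: the job done as asked, in the order asked, and still so for the second after the job is handed in, with the robot touching nothing.
It also fails if it takes over 59 s, if anything falls off the work surface, if the arm or the gripper's body presses on something with over 40 N, if the wrist force passes 120 N, or if a joint passes its speed limit or range.

### The arm

A 6-joint arm with a two-finger parallel gripper is mounted at the origin on a cart in front of the work surface, level with it; the furniture and walls round the work are solid. World frame = base frame: x ahead of the robot, y to its left, z up, the work surface at z = 0. Lengths are in m, angles in degrees, forces in N, time in s.
With the tool pointing down it reaches from about 0.35 to 0.95 m from the base axis. Payload 17.4 kg.
Tool frame: the origin (TCP) lies at the very end of the fingers, on their centre line; the grasp point (between the pads) lies behind it (arm.pinch_z is the z of the grasp point in the tool frame, in m); z points along the fingers, y is the line along which they close (so a half turn about z gives the same grasp; the last joint's range is limited). The gripper opens to 93 mm and grips with 3 to 60 N. Pads are 15 mm wide; open, the fingers measure 128 mm over their backs; the gripper's body (75 mm by 188 mm) begins 65 mm behind the grasp point.
Start: joints at [73.006, 6.646, 82.598, -0, 90.757, -2.166], TCP at [0.173, 0.653, 0.219] pointing down, gripper open.
Joint ranges: [-162.19, 162.19], [-47.58, 125.68], [4.15, 143.07], [-65.23, 245.23], [0.69, 171.88], [-170.13, 170.13]. Speed limits (degrees/s): [108.29, 108.29, 127.2, 180, 180, 180].

### API

Orientations are given as a 3x3 rotation matrix whose columns are the frame's x, y, z axes.
In Python, from bench import arm, optics, spotter gives the robot as it stands.
- The arm moves only by the shell command python3 -m jog 'ROWS'. ROWS is JSON, one flat list of numbers, 7 for each row, row after row: the shift along the tool's x, y, z in m, then the turn, a rotation vector about the tool's x, y, z in degrees, then the closure, from 0 (fully open) to 1 (shut). A call has 1 to 5 rows; each row is the pose to reach, as a shift and turn from the pose commanded when the call began, along the tool's axes at that moment; what a row does not reach only later rows make up. A row lasts 1/10 s, in which the tool goes at most 50 mm and 8.59 degrees, less where a joint would pass 70% of its speed; a pose out of reach is approached as far as the arm can. A call with a gripper value outside its range is refused whole. The fingers move at their own pace and stop on an object; the grip force is fixed at half the most. Time passes only in rows, so rows that repeat a pose let the fingers close. It gives the time, the measured TCP pose, the force, the opening and the grip force at its end, in the units of the state.
- arm.read_state(): the state, without advancing time (a new reading comes with each control period).
- optics.capture(name): name is "scene" or "top" or "wrist"; returns a dict with "frame" (480x640x3 uint8, blue, green, red), "range_z" (480x640 float32, m along the optical axis (not along the pixel's ray), 0 where there is no reading), "fx", "fy", "cx", "cy" (pixels), "R" (3x3) and "t" (3): a world point X has camera coordinates R X + t. Camera axes: x right, y down, z forward; pixel columns grow to the right and rows downward; lengths in m; the calibration is good to about 2 mm. A picture is of the moment at which its call begins.
- arm.sign_off(): hands the job in; it is judged then, once.
Trained networks look in the newest picture that a camera, given by its name, has taken for a name from the list of things; names that differ only in an ending like _2 or _b are one class to them, and where a whole thing is asked for, a point or a joint stands for the part that bears it (a point fixed in the world has none). Each returns a list of dicts, best first, with "p" (0 to 1); they miss things now and then, are a little off and sometimes report something else, mostly with a low value. They report only what shows in the picture. A call takes as long as a camera call. They do not tell look-alikes from the thing itself.
- spotter.recognise(thing, camera): "xy" ([column, row] in pixels, amid what is visible of it).
- spotter.silhouettes(thing, camera): "region" (480x640 bool, what is visible of it) and "xy" ([column, row] in pixels, amid what is visible of it).
The state is a dict: "time_s": time; "q": joint angles; "qd": joint speeds; "effort": joint torques, N m; "tcp_pos": TCP position; "ee_rot": TCP orientation; "wrist_force": force on the tool from outside, world axes, zero at the start; "torque": the same for the moment, N m; "grip_width": opening from 0.0 (shut) to 1.0 (fully open); "grasp_force": force on a finger pad.
Only numpy, scipy, OpenCV 4.12 (cv2) and the standard library are available. Lean on these libraries where they do the work, as an engineer would, in place of code of your own. Each camera call takes 0.05 s, during which the arm holds its last target. There are 200 camera calls.

## Working session

There is one attempt and no reset: what is moved stays moved. The work goes in short steps, Python scripts to look and compute and a shell command to move; the robot and the scene stay as the last step left them, time stands still between calls to the robot, and variables do not carry over. Pictures are saved under pics/ and viewed, at most 10 in all, crops included, and the job is handed in when it is done.

```bash
mkdir -p pics; ls; cat > h.py <<'E'
import numpy as np, cv2
from bench import arm, optics, spotter
def world(c,u,v,z=None):
    z=c["range_z"][v,u] if z is None else z
    p=np.stack([(u-c["cx"])/c["fx"]*z,(v-c["cy"])/c["fy"]*z,z],-1)
    return (p-c["t"])@c["R"]
def cloud(c,m):
    v,u=np.nonzero(m&(c["range_z"]>0)); return world(c,u,v)
def pix(c,X):
    p=np.asarray(X)@c["R"].T+c["t"]; return np.stack([c["fx"]*p[...,0]/p[...,2]+c["cx"],c["fy"]*p[...,1]/p[...,2]+c["cy"]],-1)
E
python3 - <<'E'
from h import *
np.set_printoptions(precision=4,suppress=True)
s=arm.read_state();print(s["ee_rot"],arm.pinch_z,s["time_s"])
for n in("scene","top"):
    c=optics.capture(n);cv2.imwrite(f"pics/{n}0.png",c["frame"])
    print(n,-c["R"].T@c["t"])
    for th in["jig","blank","leaf_nose","latch_knob","latch_pivot","leaf_hinge","nest_stop","jig_leaf","jig_latch","offcut_long","offcut_short","coupling","spanner","marker"]:
        for r in spotter.recognise(th,n)[:2]:
            u,v=np.round(r["xy"]).astype(int)
            print(th,round(r["p"],2),u,v,world(c,u,v))
E
```

```text
pics
[[-0.9667  0.2559 -0.0003]
 [ 0.2559  0.9667 -0.0011]
 [ 0.     -0.0012 -1.    ]] -0.0188 0.0
scene [-0.2436 -0.5738  0.8213]
jig 0.65 323 263 [ 0.5307 -0.0962  0.0372]
blank 0.63 311 224 [ 0.5604 -0.0425  0.1041]
blank 0.45 436 320 [ 0.5425 -0.3672  0.0087]
leaf_nose 0.73 313 226 [ 0.5672 -0.0435  0.0949]
leaf_nose 0.66 386 308 [ 0.5169 -0.2651  0.0056]
latch_knob 0.67 348 276 [ 0.5025 -0.1764  0.0609]
latch_pivot 0.74 322 266 [ 0.5174 -0.1021  0.0408]
leaf_hinge 0.87 323 264 [ 0.5262 -0.099   0.0389]
nest_stop 0.96 323 264 [ 0.5262 -0.099   0.0389]
nest_stop 0.58 380 308 [ 0.5124 -0.2535  0.0026]
jig_leaf 0.68 312 222 [ 0.5667 -0.0409  0.1052]
jig_latch 0.77 348 270 [ 0.5696 -0.1395  0.0103]
offcut_long 0.43 268 274 [0.4553 0.0009 0.0097]
offcut_short 0.65 346 274 [ 0.5041 -0.1705  0.0623]
offcut_short 0.61 260 260 [0.4832 0.0458 0.0093]
coupling 0.74 378 310 [ 0.5049 -0.2528  0.0024]
coupling 0.72 344 239 [ 0.6234 -0.0939  0.0444]
marker 0.83 283 227 [0.6082 0.072  0.0166]
top [ 0.3856 -0.0704  0.9558]
jig 0.68 340 249 [ 0.5323 -0.1036  0.0396]
blank 0.66 476 246 [ 0.5422 -0.3621  0.0101]
blank 0.6 207 292 [0.4557 0.1447 0.0131]
leaf_nose 0.79 306 225 [ 0.5641 -0.0429  0.1036]
latch_knob 0.56 368 264 [ 0.5011 -0.1522  0.065 ]
latch_pivot 0.72 341 250 [ 0.5306 -0.1055  0.0385]
leaf_hinge 0.61 337 248 [ 0.5357 -0.0984  0.0302]
nest_stop 0.89 336 246 [ 0.5377 -0.0962  0.0408]
nest_stop 0.3 249 207 [0.6182 0.0696 0.0159]
jig_leaf 0.85 307 224 [ 0.5666 -0.0446  0.1004]
offcut_long 0.76 284 293 [0.454 0.001 0.008]
offcut_short 0.71 258 275 [0.4874 0.0499 0.0128]
offcut_short 0.51 285 293 [ 0.4539 -0.001   0.0093]
coupling 0.56 330 184 [ 0.6623 -0.0862  0.0196]
spanner 0.55 284 288 [0.4632 0.0008 0.011 ]
marker 0.64 249 203 [0.6265 0.07   0.0143]
```

```bash
python3 - <<'E'
import cv2
a=cv2.imread("pics/top0.png")[150:350,190:500];b=cv2.imread("pics/scene0.png")[180:340,220:460]
cv2.imwrite("pics/a.png",cv2.resize(a,(775,500),interpolation=cv2.INTER_CUBIC));cv2.imwrite("pics/b.png",cv2.resize(b,(800,533),interpolation=cv2.INTER_CUBIC))
E
```

```text
(no output)
```

View pics/a.png

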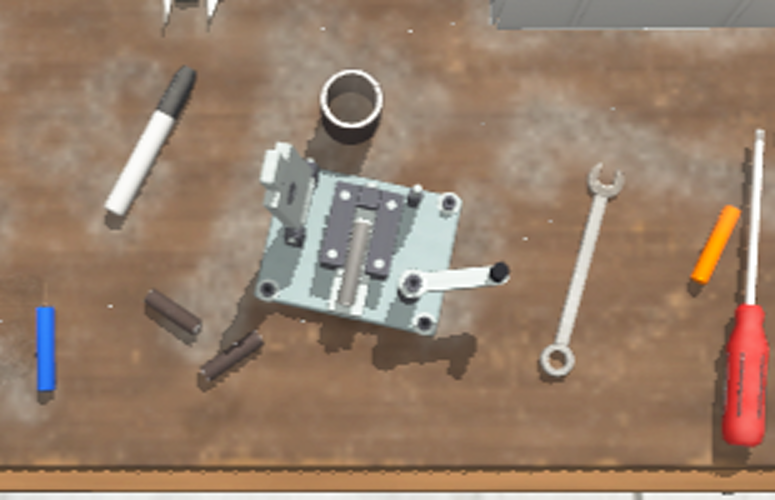

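View pics/b.png

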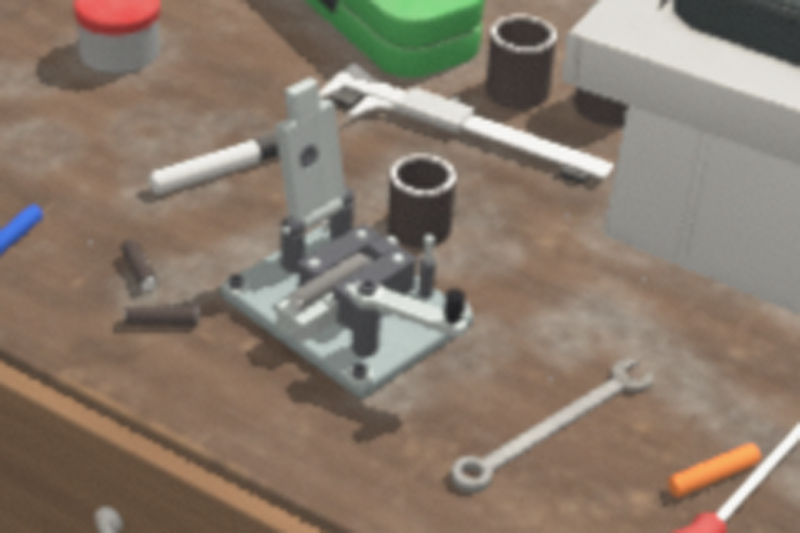

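The top crop shows the jig turned about -12°, with the base bolts at crop pixels (267,290), (425,322) and (450,203). The latch pivot is at (412,285), its knob at (500,271) and the stop pin at (415,190). The blank lies in the nest from (362,220) to (347,305), the leaf leans back, and the look-alikes are well clear.

```bash
cat >> h.py <<'E'
def atz(c,uv,z):
    uv=np.atleast_2d(uv).astype(float); C=-c["R"].T@c["t"]
    d=np.c_[(uv[:,0]-c["cx"])/c["fx"],(uv[:,1]-c["cy"])/c["fy"],np.ones(len(uv))]@c["R"]
    return C+d*((z-C[2])/d[:,2])[:,None]
E
python3 - <<'E'
from h import *
np.set_printoptions(precision=4,suppress=True)
c=optics.capture("top")
f=lambda x,y:(x/2.5+190,y/2.5+150)
W=np.r_[atz(c,[f(267,290),f(425,322),f(450,203)],.018),atz(c,[f(412,285)],.066),atz(c,[f(415,190)],.062)]
print(W)
m=(W[0]+W[2])/2; print("centre",m)
for r in spotter.silhouettes("jig","top")[:1]:
    P=cloud(c,r["region"]); print(len(P))
    B=P[(P[:,2]>.006)&(P[:,2]<.018)][:,:2]
    print(cv2.minAreaRect(np.float32(B*1000)))
    L=P[P[:,2]>.07]; print("leaf",len(L),L.mean(0),L.min(0),L.max(0))
# 2-pt similarity fit pivot/pin (known jig coords)
J=np.array([[-22,-44],[47,-33.5]])/1e3
a=np.arctan2(*(W[4]-W[3])[1::-1])-np.arctan2(*(J[1]-J[0])[::-1]);print("yaw",np.degrees(a),np.linalg.norm((W[4]-W[3])[:2]))
R=np.array([[np.cos(a),-np.sin(a)],[np.sin(a),np.cos(a)]])
print("org",W[3:5,:2].mean(0)-R@J.mean(0), "bolts yaw",np.degrees(np.arctan2(*(W[2]-W[1])[1::-1])),np.degrees(np.arctan2(*(W[1]-W[0])[1::-1]))+90)
E
```

```text
[[ 0.5037 -0.0232  0.018 ]
 [ 0.4795 -0.1411  0.018 ]
 [ 0.5697 -0.1615  0.018 ]
 [ 0.501  -0.1287  0.066 ]
 [ 0.5707 -0.1321  0.062 ]]
centre [ 0.5367 -0.0923  0.018 ]
4376
((538.1218872070312, -91.99253845214844), (140.0491180419922, 110.20661163330078), 77.8794937133789)
leaf 493 [ 0.5602 -0.0546  0.1104] [ 0.503  -0.1943  0.07  ] [ 0.592  -0.0241  0.1476]
yaw -11.482389420142717 0.06980672245281652
org [ 0.5313 -0.0899] bolts yaw -12.749759251203212 -11.588496505369065
```

```bash
python3 - <<'E'
from h import *
np.set_printoptions(precision=3,suppress=True)
for n in("scene","top"):
    c=optics.capture(n);P=cloud(c,np.ones((480,640),bool))
    A=np.array([.173,.653]);D=np.array([.44,-.071])-A;l=np.linalg.norm(D);D/=l
    q=P[:,:2]-A;s=q@D;d=abs(q@[-D[1],D[0]])
    k=(s>.12)&(s<l+.1)&(d<.13)&(P[:,2]>.03)
    for i in range(0,9):
        j=k&(s>.1*i)&(s<.1*i+.1); 
        if j.any():print(n,i,j.sum(),P[j].max(0),P[j].min(0))
E
python3 -m jog '[-0.028,-0.04,0,0,0,8,1,-0.056,-0.08,0,0,0,16,1,-0.084,-0.12,0,0,0,24,1,-0.112,-0.16,0,0,0,32,1,-0.14,-0.2,0,0,0,40,1]'
```

```text
scene 1 1222 [0.348 0.584 0.2  ] [0.217 0.506 0.07 ]
scene 7 436 [ 0.571 -0.025  0.145] [ 0.487 -0.082  0.03 ]
scene 8 705 [ 0.586 -0.053  0.07 ] [ 0.486 -0.154  0.03 ]
top 7 386 [ 0.571 -0.024  0.147] [ 0.487 -0.083  0.03 ]
top 8 1194 [ 0.582 -0.054  0.071] [ 0.483 -0.154  0.03 ]
time_s: 2.2
tcp_pos: [0.2571, 0.4216, 0.2186]
ee_rot: [[-0.572, 0.82, 0.0], [0.82, 0.572, 0.0], [0.0, 0.0, -1.0]]
wrist_force: [2.0, -0.4, 0.2]
grip_width: 0.618
grasp_force: 0.0
```

```bash

python3 -m jog '[-0.048,-0.012,0,0,0,8,1,-0.096,-0.025,0,0,0,16,1,-0.145,-0.037,0,0,0,24,1,-0.194,-0.05,0,0,0,32,1,-0.242,-0.062,0,0,0,40,1]'
```

```text
time_s: 2.7
tcp_pos: [0.3455, 0.1886, 0.219]
ee_rot: [[0.089, 0.996, 0.001], [0.996, -0.089, 0.0], [0.001, 0.001, -1.0]]
wrist_force: [0.7, 0.6, 0.3]
grip_width: 0.191
grasp_force: 0.0
```

```bash

python3 -m jog '[-0.045,0.021,0,0,0,7,1,-0.09,0.042,0,0,0,7,1,-0.135,0.063,0,0,0,7,1,-0.18,0.085,0,0,0,7,1,-0.225,0.106,0,0,0,7,1]'
python3 -m jog '[-0.025,0.011,0,0,0,0,1,-0.025,0.011,0,0,0,0,1]'
python3 - <<'E'
from h import *
np.set_printoptions(precision=4,suppress=True)
c=optics.capture("wrist");cv2.imwrite("pics/w1.png",c["frame"]);print(-c["R"].T@c["t"],c["R"][2])
E
```

```text
time_s: 3.2
tcp_pos: [0.4323, -0.045, 0.2191]
ee_rot: [[0.205, 0.979, 0.001], [0.979, -0.205, -0.0], [0.0, 0.001, -1.0]]
wrist_force: [1.4, 0.8, 0.0]
grip_width: 0.006
grasp_force: 0.0
time_s: 3.4
tcp_pos: [0.438, -0.0723, 0.2184]
ee_rot: [[0.209, 0.978, -0.001], [0.978, -0.209, -0.0], [-0.0, -0.001, -1.0]]
wrist_force: [-0.4, 1.0, -0.5]
grip_width: 0.006
grasp_force: 0.0
[ 0.4528 -0.0061  0.3835] [-0.0517 -0.2415 -0.969 ]
```

View pics/w1.png

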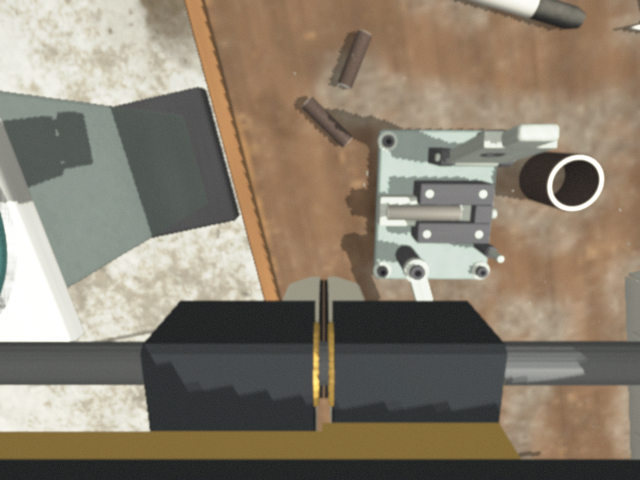

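The wrist view shows the plate corners near (378,131), (374,280) and (493,279), and the rail block from (417,182) to (493,241). The stop pin is at (500,260), the pivot at (417,271), and the blank runs from (388,212) to (463,212). Next I'll fit the jig pose to these.

```bash
python3 - <<'E'
from h import *
from scipy.optimize import least_squares
np.set_printoptions(precision=4,suppress=True)
c=optics.capture("wrist")
J=np.array([[-54,70,12],[-54,-70,12],[54,-70,12],[-18,26,41],[45,26,41],[45,-26,41],[-18,-26,41],[47,-33.5,62],[-22,-44,63]])/1e3
U=np.array([[378,131],[374,280],[493,279],[418,181],[494,182],[492,241],[416,241],[500,259],[417,271]])
def tw(p,J):
    a=p[2];R=np.array([[np.cos(a),-np.sin(a),0],[np.sin(a),np.cos(a),0],[0,0,1]]);return J@R.T+[p[0],p[1],0]
r=least_squares(lambda p:(pix(c,tw(p,J))-U).ravel(),[.538,-.092,-.21],loss="soft_l1")
print(r.x,np.degrees(r.x[2]));print((pix(c,tw(r.x,J))-U).round(1).tolist())
p=r.x
t=optics.capture("top")
def inj(X): 
    a=p[2];R=np.array([[np.cos(a),-np.sin(a),0],[np.sin(a),np.cos(a),0],[0,0,1]]);return (X-[p[0],p[1],0])@R
print("blank ends jig",inj(atz(c,[[388,212],[463,212]],.040))*1e3)
print("knob jig",inj(atz(t,[[390,258.4]],.085))*1e3)
for cam,n in((c,"wrist"),(t,"top")):
    for s in spotter.silhouettes("jig_leaf",n)[:1]:
        X=inj(cloud(cam,s["region"]))*1e3; X=X[X[:,2]>60]; hi=X[X[:,2]>X[:,2].max()-5]; print(n,len(X),hi.mean(0),X.max(0))
im=c["frame"].copy()
for q in pix(c,tw(p,np.vstack([J,[[.030,0,.03],[.0225,.048,.0495],[-.032,0,.04],[.054,.07,.012]]]))): cv2.circle(im,tuple(int(round(x*8)) for x in q),10,(0,0,255),-1,cv2.LINE_AA,3)
cv2.imwrite("pics/w1o.png",cv2.resize(im[100:310,340:600],(780,630)[:2])[:600])
E
```

```text
[ 0.5357 -0.0885 -0.1922] -11.009803683833912
[[-5.0, -1.3], [-2.8, 0.2], [-9.4, -0.7], [1.5, 2.0], [1.0, -0.4], [-2.1, 0.8], [1.1, 2.1], [1.7, -1.9], [0.4, 0.1]]
blank ends jig [[-43.6701   1.6393  40.    ]
 [ 20.3074   0.4969  40.    ]]
knob jig [[  -7.7921 -103.6593   85.    ]]
wrist 2914 [ 24.1485  63.6609 144.3928] [ 47.4549  68.7061 147.1633]
```

View pics/w1o.png

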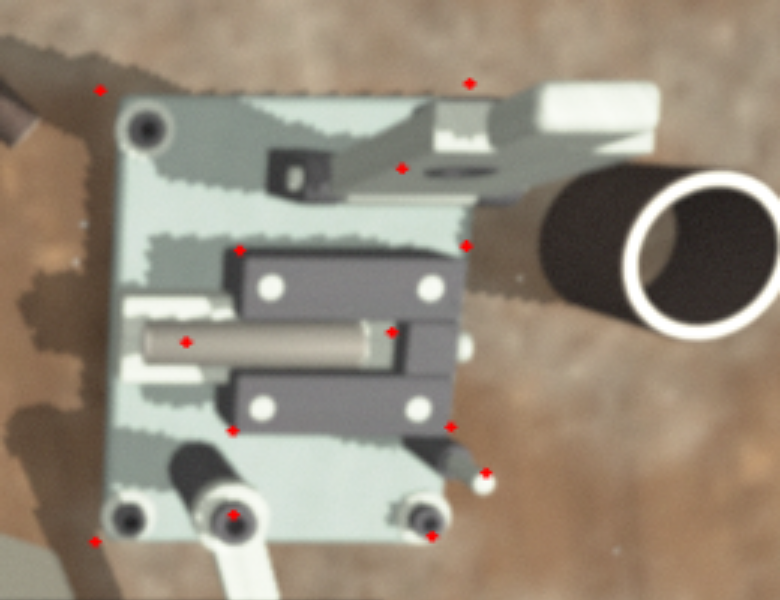

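The overlay puts the rails, pin and pivot on target, but the plate corners are about 5 px off in jig x. I'll refit with a small height offset, and once more without the plate.

```bash
python3 - <<'E'
from h import *
from scipy.optimize import least_squares
np.set_printoptions(precision=4,suppress=True)
c=optics.capture("wrist");t=optics.capture("top")
J=np.array([[-18,26,41],[45,26,41],[45,-26,41],[-18,-26,41],[47,-33.5,62],[-22,-44,63],[-50,13,30],[-50,-13,30],[-54,70,12],[-54,-70,12],[54,-70,12]])/1e3
U=np.array([[240,250],[468,252],[450,434],[232,433],[484,483],[234,519],[123,297],[120,382],[121,97],[106,541],[452,541]])/3+[340,100]
def tw(p,J):
    a=p[2];R=np.array([[np.cos(a),-np.sin(a),0],[np.sin(a),np.cos(a),0],[0,0,1]]);return J@R.T+[p[0],p[1],p[3]]
for k in(8,11):
    r=least_squares(lambda p:np.r_[(pix(c,tw(p,J[:k]))-U[:k]).ravel(),p[3]/.002],[.538,-.092,-.21,0])
    print(r.x,np.degrees(r.x[2]));print((pix(c,tw(r.x,J))-U).round(1).tolist())
print(world(c,*np.round(U[[6]]+[3,3]).astype(int)[0]), "rail z",world(c,425,200), "plate z",world(c,440,260),"top plate",[world(t,*np.round(pix(t,world(c,440,260))).astype(int))])
for n,cam in(("wrist",c),("top",t)):
    P=cloud(cam,np.ones((480,640),bool));
    for a,b in((.008,.017),(.037,.045)):
        Q=P[(P[:,2]>a)&(P[:,2]<b)&(abs(P[:,0]-.537)<.085)&(abs(P[:,1]+.09)<.08)]
        print(n,a,len(Q),cv2.minAreaRect(np.float32(Q[:,:2]*1e3)),np.median(Q[:,2]))
E
```

```text
[ 0.5363 -0.0878 -0.2032  0.0002] -11.643671778827041
[[0.9, 1.4], [0.1, 0.5], [0.0, -0.2], [0.2, 0.4], [0.4, -1.1], [-0.5, -0.4], [-0.6, -0.7], [-0.5, 0.1], [-5.2, -1.5], [-4.4, 0.7], [-7.7, 0.4]]
[ 0.5379 -0.0885 -0.1965 -0.0014] -11.261442950055212
[[2.2, 1.7], [1.1, 0.4], [1.4, -0.6], [1.8, 0.4], [1.8, -1.6], [1.3, -0.4], [0.9, -0.2], [1.1, 0.4], [-4.1, -0.6], [-2.4, 0.8], [-6.1, -0.2]]
[ 0.4929 -0.0694  0.0274] rail z [ 0.5256 -0.0723  0.0406] plate z [ 0.5376 -0.1384  0.0113] top plate [array([ 0.4481, -0.0986,  0.5653])]
wrist 0.008 8430 ((533.0897216796875, -89.77025604248047), (139.77883911132812, 172.58746337890625), 78.39839935302734) 0.011069998178103703
wrist 0.037 4721 ((545.227294921875, -95.80776977539062), (118.8607177734375, 102.8243637084961), 47.93479919433594) 0.04017923558652967
top 0.008 10 ((620.8015747070312, -86.10922241210938), (1.82469642162323, 15.404935836791992), 1.9933128356933594) 0.01346417404181132
top 0.037 8 ((620.8345947265625, -88.5731430053711), (1.3389025926589966, 13.219185829162598), 4.071584701538086) 0.04203250547044725
```

```bash

python3 -m jog '[0.004,0,0.045,0,0,0,1,0.004,0,0.09,0,0,0,1,0.004,0,0.135,0,0,0,1,0.004,0,0.165,0,0,0,1,0.004,0,0.183,0,0,0,1]'
python3 -m jog '[0,0.01,0,0,0,0,1,0,0.02,0,0,0,0,1,0,0.025,0,0,0,0,1,0,0.025,0,0,0,0,1]'
python3 - <<'E'
from h import *
c=optics.capture("wrist");cv2.imwrite("pics/w2.png",c["frame"])
E
```

```text
time_s: 4.25
tcp_pos: [0.4374, -0.0646, 0.0331]
ee_rot: [[0.204, 0.979, -0.002], [0.979, -0.204, 0.0], [-0.0, -0.002, -1.0]]
wrist_force: [-0.4, 0.4, -0.3]
grip_width: 0.009
grasp_force: 0.0
time_s: 4.65
tcp_pos: [0.4644, -0.0708, 0.0368]
ee_rot: [[0.205, 0.979, 0.001], [0.979, -0.205, -0.0], [-0.0, 0.001, -1.0]]
wrist_force: [-0.3, 0.5, -0.7]
grip_width: 0.005
grasp_force: 0.0
```

View pics/w2.png

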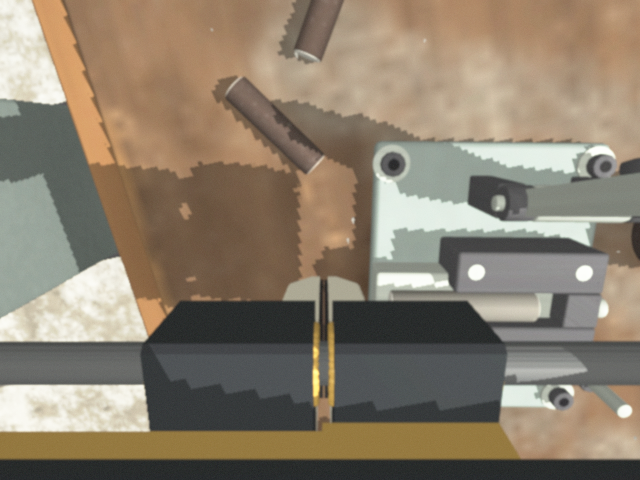

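The fingertip front edge is at about column 365 and the bar's near end at about 390, so they are lined up with roughly 10 mm between them.

```bash

python3 -m jog '[-0.003,0.004,0.001,0,0,0,1,-0.003,0.008,0.001,0,0,0,1,-0.003,0.012,0.001,0,0,0,1,-0.003,0.015,0.001,0,0,0,1,-0.003,0.018,0.001,0,0,0,1]'
python3 -m jog '[0,0.001,0,0,0,0,1,0,0.002,0,0,0,0,1,0,0.003,0,0,0,0,1,0,0.003,0,0,0,0,1]'
python3 -m jog '[0,0.001,0,0,0,0,1,0,0.002,0,0,0,0,1,0,0.002,0,0,0,0,1]'
```

```text
time_s: 5.2
tcp_pos: [0.4803, -0.0773, 0.0346]
ee_rot: [[0.205, 0.979, -0.0], [0.979, -0.205, 0.0], [0.0, -0.0, -1.0]]
wrist_force: [-1.6, 0.6, -0.6]
grip_width: 0.003
grasp_force: 0.2
time_s: 5.6
tcp_pos: [0.483, -0.0779, 0.0346]
ee_rot: [[0.205, 0.979, 0.0], [0.979, -0.205, -0.0], [-0.0, 0.0, -1.0]]
wrist_force: [1.0, 0.0, -0.2]
grip_width: 0.006
grasp_force: 0.1
time_s: 5.9
tcp_pos: [0.485, -0.0783, 0.0347]
ee_rot: [[0.205, 0.979, 0.0], [0.979, -0.205, -0.0], [0.0, 0.0, -1.0]]
wrist_force: [0.1, 0.7, 0.4]
grip_width: 0.007
grasp_force: 0.1
```

```bash

python3 -m jog '[0,0.001,0,0,0,0,1,0,0.002,0,0,0,0,1,0,0.002,0,0,0,0,1]'
python3 -m jog '[0,0.001,0,0,0,0,1,0,0.002,0,0,0,0,1,0,0.002,0,0,0,0,1]'
python3 - <<'E'
from h import *
c=optics.capture("wrist");cv2.imwrite("pics/w3.png",cv2.resize(c["frame"][180:360,280:640],(800,400)))
E
```

```text
time_s: 6.2
tcp_pos: [0.487, -0.0787, 0.0347]
ee_rot: [[0.205, 0.979, 0.0], [0.979, -0.205, -0.0], [-0.0, 0.0, -1.0]]
wrist_force: [-0.5, -0.6, 0.1]
grip_width: 0.004
grasp_force: 0.1
time_s: 6.5
tcp_pos: [0.489, -0.0791, 0.0347]
ee_rot: [[0.205, 0.979, 0.0], [0.979, -0.205, 0.0], [0.0, 0.0, -1.0]]
wrist_force: [-0.1, 0.6, 0.5]
grip_width: 0.003
grasp_force: 0.1
```

View pics/w3.png

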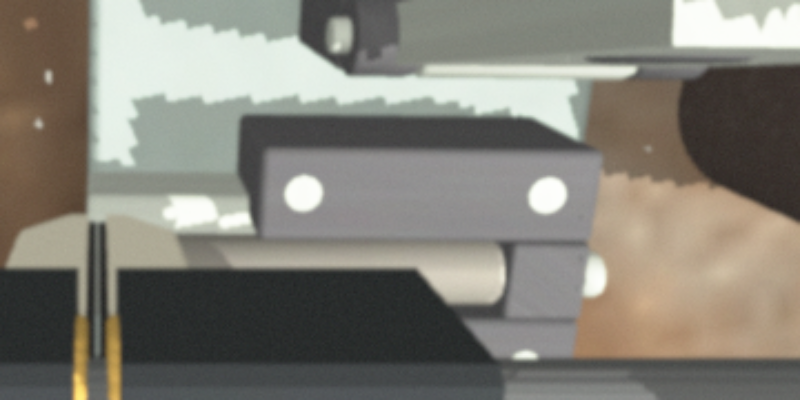

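The bar's far end at (505,272) is only a millimetre or two from the stop face at (510,272). I'll creep on until it bears.

```bash

python3 -m jog '[0,0.001,0,0,0,0,1,0,0.0015,0,0,0,0,1,0,0.0015,0,0,0,0,1]'
python3 -m jog '[0,0.0005,0,0,0,0,1,0,0.001,0,0,0,0,1,0,0.001,0,0,0,0,1]'
python3 -m jog '[0,0.0005,0,0,0,0,1,0,0.001,0,0,0,0,1,0,0.001,0,0,0,0,1]'
```

```text
time_s: 6.85
tcp_pos: [0.4904, -0.0794, 0.0347]
ee_rot: [[0.205, 0.979, 0.0], [0.979, -0.205, -0.0], [-0.0, 0.0, -1.0]]
wrist_force: [-1.1, 0.8, 0.1]
grip_width: 0.009
grasp_force: 0.1
time_s: 7.15
tcp_pos: [0.4911, -0.0796, 0.0346]
ee_rot: [[0.205, 0.979, -0.001], [0.979, -0.205, 0.0], [0.0, -0.001, -1.0]]
wrist_force: [-1.0, -0.0, 0.5]
grip_width: 0.004
grasp_force: 1.1
time_s: 7.45
tcp_pos: [0.4915, -0.0797, 0.0344]
ee_rot: [[0.205, 0.979, -0.002], [0.979, -0.205, 0.0], [-0.0, -0.002, -1.0]]
wrist_force: [-9.2, 2.5, 3.4]
grip_width: 0.006
grasp_force: 4.7
```

```bash

python3 -m jog '[0,-0.015,0,0,0,0,1,0,-0.03,-0.01,0,0,0,1,0,-0.04,-0.05,0,0,0,1,0,-0.04,-0.1,0,0,0,1,0,-0.04,-0.14,0,0,0,1]'
python3 -m jog '[0.03,0,-0.03,0,0,0,1,0.06,0.03,-0.03,0,0,0,1,0.09,0.06,-0.03,0,0,0,1,0.095,0.085,-0.03,0,0,0,1,0.095,0.106,-0.03,0,0,0,1]'
python3 - <<'E'
from h import *
np.set_printoptions(precision=4,suppress=True)
a=np.radians(-11.6);R=np.array([[np.cos(a),-np.sin(a),0],[np.sin(a),np.cos(a),0],[0,0,1]]);o=np.array([.5355,-.0885,0])
t=optics.capture("top");inj=lambda X:(X-o)@R*1e3
P=inj(cloud(t,np.ones((480,640),bool)))
s=arm.read_state();print(inj(s["tcp_pos"]))
w=optics.capture("wrist");P=inj(cloud(w,np.ones((480,640),bool)))
Q=P[(abs(P[:,0]-22)<25)&(P[:,1]>35)&(P[:,1]<90)&(P[:,2]>70)&(P[:,2]<160)]
print(len(Q))
for z in range(70,150,10):
    q=Q[(Q[:,2]>=z)&(Q[:,2]<z+10)]
    if len(q):print(z,len(q),np.percentile(q,[5,50,95],axis=0).round(0).tolist())
E
```

```text
time_s: 7.95
tcp_pos: [0.4531, -0.0716, 0.1775]
ee_rot: [[0.205, 0.979, 0.002], [0.979, -0.205, -0.0], [-0.0, 0.002, -1.0]]
wrist_force: [0.7, 0.8, 0.3]
grip_width: 0.005
grasp_force: 0.0
time_s: 8.45
tcp_pos: [0.5778, 0.0006, 0.2044]
ee_rot: [[0.203, 0.979, 0.0], [0.979, -0.203, 0.0], [0.0, 0.0, -1.0]]
wrist_force: [-0.1, -0.1, 0.1]
grip_width: 0.006
grasp_force: 0.0
[ 25.3803  95.1325 203.8882]
147
70 14 [[2.0, 55.0, 71.0], [5.0, 56.0, 75.0], [46.0, 57.0, 78.0]]
80 26 [[3.0, 58.0, 82.0], [15.0, 63.0, 88.0], [26.0, 64.0, 90.0]]
90 35 [[8.0, 64.0, 91.0], [12.0, 65.0, 96.0], [29.0, 66.0, 100.0]]
100 20 [[24.0, 61.0, 101.0], [26.0, 64.0, 102.0], [26.0, 66.0, 106.0]]
110 6 [[26.0, 63.0, 111.0], [26.0, 64.0, 114.0], [26.0, 65.0, 119.0]]
120 6 [[26.0, 65.0, 121.0], [26.0, 66.0, 125.0], [26.0, 67.0, 129.0]]
130 6 [[26.0, 67.0, 132.0], [26.0, 68.0, 136.0], [26.0, 68.0, 138.0]]
140 34 [[26.0, 61.0, 141.0], [26.0, 65.0, 144.0], [26.0, 69.0, 146.0]]
```

```bash

python3 -m jog '[0,-0.002,0.04,0,0,0,1,0,-0.002,0.079,0,0,0,1,0,-0.002,0.079,0,0,0,1,-0.01,-0.002,0.079,0,0,0,1,-0.019,-0.002,0.079,0,0,0,1]'
python3 -m jog '[-0.007,0,0,0,0,0,1,-0.014,0,-0.002,0,0,0,1,-0.022,0,-0.003,0,0,0,1,-0.03,0,-0.004,0,0,0,1,-0.036,0,-0.003,0,0,0,1]'
```

```text
time_s: 9.05
tcp_pos: [0.5711, -0.0192, 0.1284]
ee_rot: [[0.205, 0.979, 0.003], [0.979, -0.205, -0.0], [0.0, 0.003, -1.0]]
wrist_force: [0.8, 2.1, 2.0]
grip_width: 0.006
grasp_force: 1.1
time_s: 9.55
tcp_pos: [0.563, -0.0546, 0.129]
ee_rot: [[0.205, 0.979, 0.0], [0.979, -0.205, -0.0], [0.0, 0.0, -1.0]]
wrist_force: [0.0, 2.8, 1.6]
grip_width: 0.004
grasp_force: 0.9
```

```bash

python3 -m jog '[-0.01,0,0.003,0,0,0,1,-0.02,0,0.007,0,0,0,1,-0.029,0,0.013,0,0,0,1,-0.037,0,0.019,0,0,0,1,-0.045,0,0.027,0,0,0,1]'
python3 -m jog '[-0.004,0,0.005,0,0,0,1,-0.007,0,0.010,0,0,0,1,-0.01,0,0.016,0,0,0,1,-0.013,0,0.022,0,0,0,1,-0.015,0,0.028,0,0,0,1]'
```

```text
time_s: 10.05
tcp_pos: [0.5537, -0.0986, 0.101]
ee_rot: [[0.205, 0.979, -0.0], [0.979, -0.205, -0.0], [-0.0, -0.0, -1.0]]
wrist_force: [0.6, 1.5, 0.8]
grip_width: 0.008
grasp_force: 0.7
time_s: 10.55
tcp_pos: [0.5508, -0.1127, 0.0731]
ee_rot: [[0.205, 0.979, -0.0], [0.979, -0.205, -0.0], [-0.0, -0.0, -1.0]]
wrist_force: [-0.2, 0.1, 1.5]
grip_width: 0.007
grasp_force: 0.6
```

```bash

python3 -m jog '[-0.002,0,0.005,0,0,0,1,-0.003,0,0.010,0,0,0,1,-0.004,0,0.014,0,0,0,1,-0.004,0,0.017,0,0,0,1,-0.004,0,0.018,0,0,0,1]'
python3 -m jog '[0,0,0.001,0,0,0,1,0,0,0.0015,0,0,0,1,0,0,0.002,0,0,0,1]'
```

```text
time_s: 11.05
tcp_pos: [0.5499, -0.1165, 0.0553]
ee_rot: [[0.205, 0.979, -0.0], [0.979, -0.205, -0.0], [-0.0, -0.0, -1.0]]
wrist_force: [-1.1, -0.8, 1.7]
grip_width: 0.003
grasp_force: 0.5
time_s: 11.35
tcp_pos: [0.5501, -0.1165, 0.0545]
ee_rot: [[0.205, 0.979, 0.0], [0.979, -0.205, -0.0], [-0.0, 0.0, -1.0]]
wrist_force: [-6.2, 1.1, 11.9]
grip_width: 0.001
grasp_force: 6.5
```

```bash

python3 -m jog '[0,0,-0.03,0,0,0,1,0,0,-0.058,0,0,8,1,-0.04,-0.015,-0.058,0,0,16,1,-0.08,-0.03,-0.058,0,0,24,1,-0.101,-0.048,-0.058,0,0,32,1]'
python3 -m jog '[0,0,0,0,0,8,1,0,0,0,0,0,13,1]'
python3 - <<'E'
from h import *
np.set_printoptions(precision=4,suppress=True)
a=np.radians(-11.6);R=np.array([[np.cos(a),-np.sin(a),0],[np.sin(a),np.cos(a),0],[0,0,1]]);o=np.array([.5355,-.0885,0])
inj=lambda X:(X-o)@R*1e3
print(inj(arm.read_state()["tcp_pos"]))
for n in("top","scene"):
    c=optics.capture(n)
    for r in spotter.recognise("latch_knob",n)[:2]: print(n,r["p"],r["xy"],inj(atz(c,r["xy"],.08)))
    cv2.imwrite(f"pics/{n}4.png",cv2.resize(c["frame"][180:320,270:450] if n=="top" else c["frame"][200:330,270:420],None,fx=4,fy=4))
E
```

```text
time_s: 11.85
tcp_pos: [0.4814, -0.2072, 0.1119]
ee_rot: [[0.697, 0.717, 0.0], [0.717, -0.697, -0.001], [-0.0, 0.001, -1.0]]
wrist_force: [0.5, 0.2, -0.1]
grip_width: 0.006
grasp_force: 0.0
time_s: 12.05
tcp_pos: [0.4818, -0.2061, 0.1119]
ee_rot: [[0.841, 0.541, 0.001], [0.541, -0.841, -0.0], [0.0, 0.0, -1.0]]
wrist_force: [-0.6, 0.1, 0.1]
grip_width: 0.007
grasp_force: 0.0
[ -28.9388 -126.0004  111.9086]
top 0.64 [330.4, 237.5] [[10.0461  5.2551 80.    ]]
top 0.6 [357.7, 266.0] [[-30.1135 -51.349   80.    ]]
scene 0.7 [344.8, 273.7] [[-30.5748 -96.9725  80.    ]]
```

View pics/scene4.png

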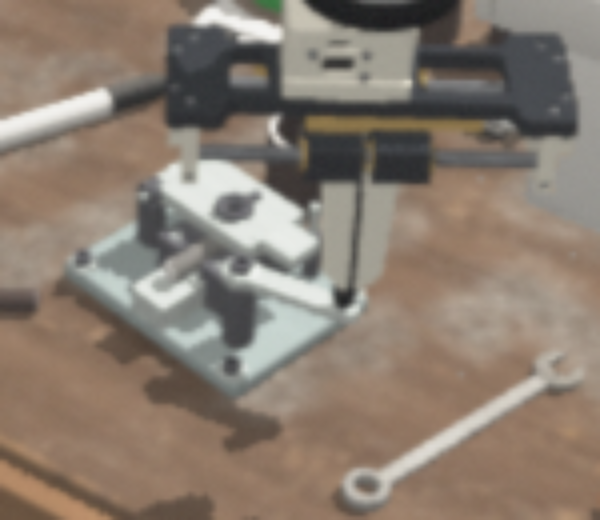

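The leaf lies flat and shut. The latch is still open, with its knob at about crop (345,298). Next I go down beside the knob and push it round.

```bash

python3 -m jog '[0,0,0.03,0,0,0,1,0,0,0.04,0,0,0,1,0.012,0,0.04,0,0,0,1,0.022,0.001,0.04,0,0,0,1,0.03,0.003,0.04,0,0,0,1]'
python3 -m jog '[0.009,0.003,0,0,0,0,1,0.018,0.003,0,0,0,0,1,0.027,0.001,0,0,0,0,1,0.036,-0.001,0,0,0,0,1,0.044,-0.004,0,0,0,0,1]'
```

```text
time_s: 12.75
tcp_pos: [0.5105, -0.1912, 0.0728]
ee_rot: [[0.837, 0.548, 0.001], [0.548, -0.837, -0.001], [0.001, 0.001, -1.0]]
wrist_force: [-0.7, -1.0, -0.2]
grip_width: 0.004
grasp_force: 0.5
time_s: 13.25
tcp_pos: [0.5442, -0.1635, 0.0717]
ee_rot: [[0.837, 0.547, -0.0], [0.547, -0.837, 0.0], [-0.0, -0.0, -1.0]]
wrist_force: [-0.5, -0.9, -0.3]
grip_width: 0.009
grasp_force: 0.4
```

```bash

python3 -m jog '[0.005,-0.003,0,0,0,0,1,0.009,-0.005,0,0,0,0,1,0.012,-0.007,0,0,0,0,1,0.014,-0.008,0,0,0,0,1]'
python3 -m jog '[0.001,-0.0005,0,0,0,0,1,0.002,-0.001,0,0,0,0,1,0.002,-0.001,0,0,0,0,1]'
python3 - <<'E'
from h import *
c=optics.capture("top");cv2.imwrite("pics/t5.png",cv2.resize(c["frame"][180:310,270:450],None,fx=4,fy=4))
c=optics.capture("scene");cv2.imwrite("pics/s5.png",cv2.resize(c["frame"][200:330,270:420],None,fx=5,fy=4.5))
E
```

```text
time_s: 13.65
tcp_pos: [0.5507, -0.1496, 0.0715]
ee_rot: [[0.837, 0.547, -0.001], [0.547, -0.837, -0.0], [-0.001, -0.0, -1.0]]
wrist_force: [-8.4, -6.3, 0.3]
grip_width: 0.009
grasp_force: 5.1
time_s: 13.95
tcp_pos: [0.5509, -0.1492, 0.0714]
ee_rot: [[0.837, 0.547, -0.003], [0.547, -0.837, -0.002], [-0.004, 0.0, -1.0]]
wrist_force: [-11.6, -11.0, 2.2]
grip_width: 0.007
grasp_force: 7.7
```

View pics/s5.png

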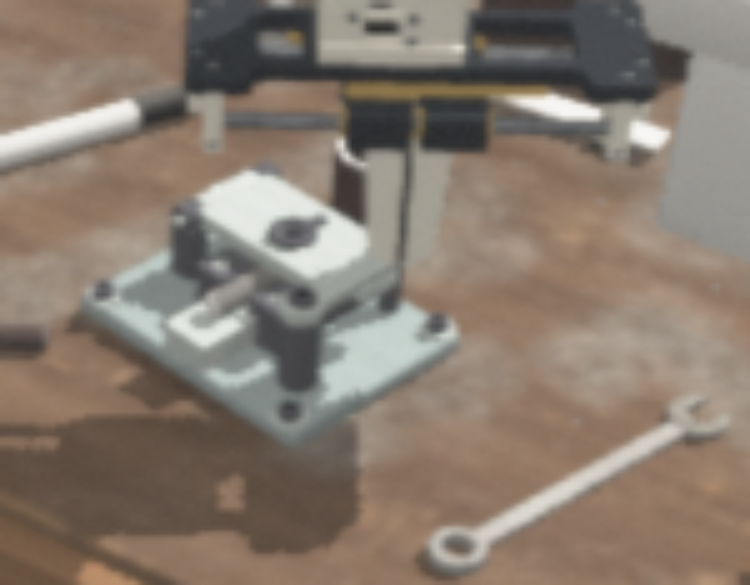

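```bash

python3 -m jog '[-0.002,0.002,0,0,0,0,1,0.001,-0.001,0,0,0,0,1,0.003,-0.003,0,0,0,0,1,0.003,-0.003,0,0,0,0,1]'
python3 -m jog '[-0.02,0.01,0,0,0,0,1,-0.04,0.01,-0.03,0,0,0,1,-0.07,0.01,-0.08,0,0,0,1,-0.11,0.01,-0.12,0,0,0,1,-0.15,0.01,-0.15,0,0,0,1]'
python3 - <<'E'
from h import *
np.set_printoptions(precision=4,suppress=True)
a=np.radians(-11.6);R=np.array([[np.cos(a),-np.sin(a),0],[np.sin(a),np.cos(a),0],[0,0,1]]);o=np.array([.5363,-.0878,0])
w=optics.capture("wrist");im=w["frame"];print(arm.read_state()["wrist_force"])
for r in spotter.recognise("latch_knob","wrist")[:2]: print(r["p"],r["xy"],(atz(w,r["xy"],.08)-o)@R*1e3)
pk=pix(w,np.array([[.038,-.044,.085],[-.022,-.044,.063],[.047,-.0335,.062]])@R.T+o);print(pk)
x,y=np.clip(pk.mean(0).astype(int)-[100,75],0,[440,330])
im=im.copy()
for q in pk: cv2.circle(im,tuple(int(round(v*8)) for v in q),6,(0,0,255),-1,cv2.LINE_AA,3)
cv2.imwrite("pics/w6.png",cv2.resize(im[y:y+150,x:x+200],(800,600)))
E
```

```text
time_s: 14.45
tcp_pos: [0.5512, -0.1473, 0.0714]
ee_rot: [[0.838, 0.546, -0.004], [0.546, -0.838, -0.007], [-0.007, 0.004, -1.0]]
wrist_force: [-17.2, -30.5, 2.3]
grip_width: 0.006
grasp_force: 18.4
time_s: 14.95
tcp_pos: [0.4416, -0.2283, 0.2147]
ee_rot: [[0.837, 0.548, 0.002], [0.548, -0.837, -0.001], [0.001, 0.001, -1.0]]
wrist_force: [0.3, -0.8, 0.3]
grip_width: 0.003
grasp_force: 0.0
[-0.1293 -1.3005  8.0954]
0.93 [283.1, 51.7] [[  4.2787 -51.1987  80.    ]]
0.32 [266.8, 14.1] [[ 13.4312 -27.6488  80.    ]]
[[310.0344   1.8299]
 [253.2247  76.5578]
 [309.2603  -9.7293]]
```

View pics/w6.png

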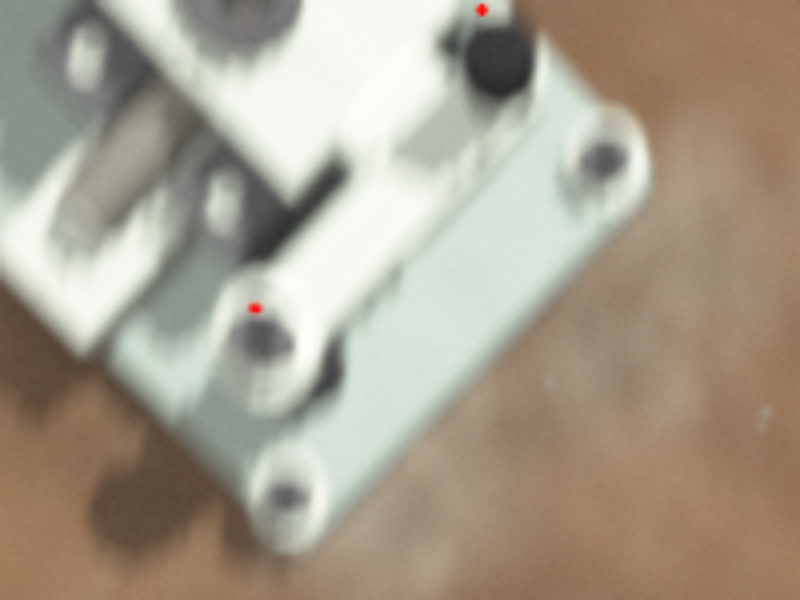

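The strap lies over the nose, but the picture was taken while the camera was still moving. I'll move the camera closer in and look once more with the arm settled.

```bash

python3 -m jog '[0.03,0,0,0,0,0,1,0.06,0,0,0,0,0,1,0.07,0,0,0,0,0,1,0.07,0,0,0,0,0,1,0.07,0,0,0,0,0,1]'
python3 - <<'E'
from h import *
from scipy.optimize import least_squares
np.set_printoptions(precision=4,suppress=True)
a=np.radians(-11.6);R=np.array([[np.cos(a),-np.sin(a),0],[np.sin(a),np.cos(a),0],[0,0,1]]);o=np.array([.5363,-.0878,0])
w=optics.capture("wrist");im=w["frame"].copy()
pk=pix(w,np.array([[.038,-.044,.085],[-.022,-.044,.063],[.047,-.0335,.062],[-.03,0,.043]])@R.T+o);print(pk)
x,y=np.clip(pk[:3].mean(0).astype(int)-[100,75],0,[440,330]);print(x,y)
for q in pk: cv2.circle(im,tuple(int(round(v*8)) for v in q),6,(0,0,255),-1,cv2.LINE_AA,3)
cv2.imwrite("pics/w7.png",cv2.resize(im[y:y+150,x:x+200],(800,600)))
E
```

```text
time_s: 15.55
tcp_pos: [0.5006, -0.1898, 0.2121]
ee_rot: [[0.837, 0.548, -0.001], [0.548, -0.837, 0.0], [-0.001, -0.001, -1.0]]
wrist_force: [0.0, 0.5, 0.3]
grip_width: 0.003
grasp_force: 0.0
[[310.9851 114.6365]
 [256.8466 174.3371]
 [310.2415  96.4513]
 [213.1454 139.8836]]
192 53
```

View pics/w7.png

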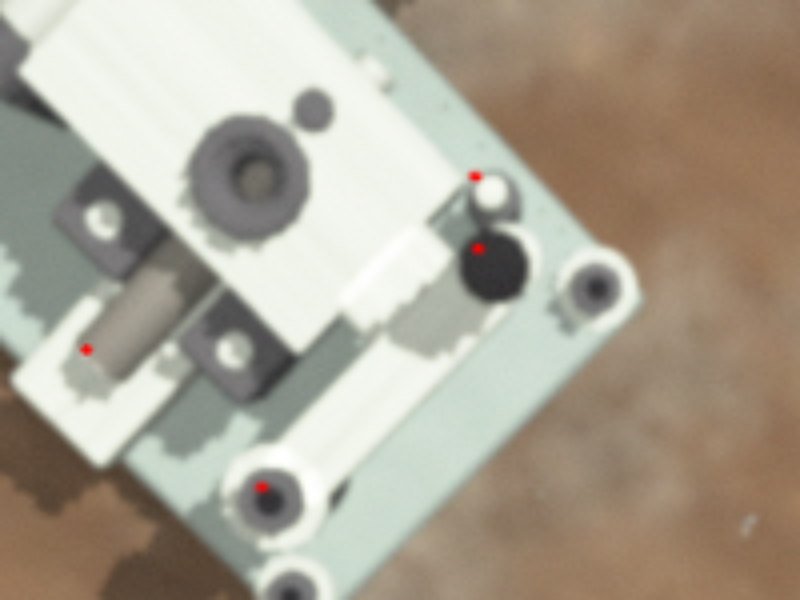

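The overlay marks for pivot, pin and knob all sit off by the same small shift. So the latch is straight along the jig against its pin at (490,190), the leaf is flat, and the bar's near end at about (90,350) is home. The robot is clear of everything, so I'm handing in.

```bash
python3 -c "
from bench import arm;print(arm.sign_off())"
```

```text
the job is handed in; nothing more can be done
None
```

The bar is home against the end stop, the leaf is shut over it and the latch is shut against its stop pin; I handed in at about 15.6 s of robot time, and no verdict came back.

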